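# Mark the cat's two feeds on the push-down feeding markers

## Task

The cat has had its wet food and then its dry food, so mark both: with the fingertips gently press the mustard button right down, then the blue one, so that each stays down, and draw the hand well clear. Do not pick up or shift the buttons. Leave the white and green buttons, the mustard lid and everything else on the worktop untouched.

Things in the scene. Friction and masses are not known exactly. Their poses are not given: they have to be found in the camera images.
- mustard_button: Loose feeding marker, the mustard button: a round light-grey puck, 72 mm across and 20 mm high, 0.14 kg, standing free on the worktop, with a flat round push cap 56 mm across in its top (mustard yellow; starts up). Origin at the centre of the puck's underside, z up. The four markers are alike but for the cap's colour and stand in any order.
- mustard_top (a point): Centre of the flat top of the mustard cap, moving with the cap: 33 mm above the worktop when up, 25 mm when fully down.
- mustard_cap (a joint): How far the mustard cap is pressed, m: 0 up, 0.008 fully down against a hard stop. No spring: moving it takes about 3 N and it stays where it is left.
- blue_button: Loose feeding marker, the blue button: a round light-grey puck, 72 mm across and 20 mm high, 0.14 kg, standing free on the worktop, with a flat round push cap 56 mm across in its top (blue; starts up). Origin at the centre of the puck's underside, z up. The four markers are alike but for the cap's colour and stand in any order.
- blue_top (a point): Centre of the flat top of the blue cap, moving with the cap: 33 mm above the worktop when up, 25 mm when fully down.
- blue_cap (a joint): How far the blue cap is pressed, m: 0 up, 0.008 fully down against a hard stop. No spring: moving it takes about 3 N and it stays where it is left.
- white_button: Loose feeding marker, the white button: a round light-grey puck, 72 mm across and 20 mm high, 0.14 kg, standing free on the worktop, with a flat round push cap 56 mm across in its top (white; already down from breakfast and to stay so). Origin at the centre of the puck's underside, z up. The four markers are alike but for the cap's colour and stand in any order.
- white_top (a point): Centre of the flat top of the white cap, moving with the cap: 33 mm above the worktop when up, 25 mm when fully down.
- white_cap (a joint): How far the white cap is pressed, m: 0 up, 0.008 fully down against a hard stop. No spring: moving it takes about 3 N and it stays where it is left.
- green_button: Loose feeding marker, the green button: a round light-grey puck, 72 mm across and 20 mm high, 0.14 kg, standing free on the worktop, with a flat round push cap 56 mm across in its top (dark green; starts up and must stay up). Origin at the centre of the puck's underside, z up. The four markers are alike but for the cap's colour and stand in any order.
- green_top (a point): Centre of the flat top of the green cap, moving with the cap: 33 mm above the worktop when up, 25 mm when fully down.
- green_cap (a joint): How far the green cap is pressed, m: 0 up, 0.008 fully down against a hard stop. No spring: moving it takes about 3 N and it stays where it is left.
- lid: Silicone tin lid, mustard like one of the buttons but a flat disc 88 mm across and 9 mm high with a small tab, lying loose on the worktop; not a button. Origin under its centre.
- tin: Empty open aluminium food tin, 86 mm across, 38 mm high, standing loose. Origin under its centre.
- spoon: Steel spoon 170 mm long, lying loose along its own x, under 25 mm high. Origin under its middle.
- feeder: White ceramic raised feeder: a bowl on a waisted foot, 154 mm across and 115 mm high, loose, at the left of the worktop. Origin under its centre.
- canister: Food dispenser fixed at the right of the worktop: clear canister on a white foot 150 mm square, 309 mm high in all, with a black turning knob and a sloping clear chute at the front (-x). Origin under the centre of the foot.
- crate: Low wooden box 110 x 220 x 45 mm with two full tins, fixed towards the far edge of the worktop. Origin under its centre.
Not all that is in view belongs to the job. What is shaped like the mustard_button but pink or red is not meant.

How it is judged:
On the way, in this order (a step that is already met when the one before it is completed fails the run):
1. the mustard cap is pressed down while the blue one is still up (value of joint mustard_cap above 0.006 m and value of joint blue_cap below 0.0025 m), for 0.1 s.
2. the blue cap is pressed down too (value of joint each of blue_cap, mustard_cap above 0.006 m), for 0.1 s.
At the end, for the whole second after the job is handed in: Mustard and blue caps at least 6 mm down, green still up (under 2.5 mm), white still down; mustard and blue markers level, at rest and within 20 mm of where they stood, all other loose things within 10 mm; the grasp point more than 60 mm from both pressed caps (all of step 2 and value of joint green_cap below 0.0025 m and value of joint white_cap above 0.006 m and distance of each of mustard_button, blue_button from where it was at the start of the episode below 0.02 m and distance of each of white_button, green_button, lid, tin, spoon, feeder from where it was at the start of the episode below 0.01 m and angle between each of mustard_button, blue_button, white_button, green_button's own z axis and vertical below 0.05 rad and linear speed of each of mustard_button, blue_button below 0.02 m/s and distance between the grasp point and mustard_top above 0.06 m and distance between the grasp point and blue_top above 0.06 m); the robot touches nothing.
It fails at once if the mustard or blue button is pressed hard (over 25 N) (contact force between any of the fingers, the arm and mustard_button above 25 N or contact force between any of the fingers, the arm and blue_button above 25 N).
It fails at once if a marker is lifted, tipped or carried (height (world z) of any of mustard_button, blue_button, white_button, green_button above 0.008 m or angle between any of mustard_button, blue_button, white_button, green_button's own z axis and vertical above 0.2 rad or distance of any of mustard_button, blue_button, white_button, green_button from where it was at the start of the episode above 0.03 m).
It fails at once if the white or green button or another thing on the worktop is touched (over 1 N) or moved by more than 10 mm (contact force between any of the fingers, the arm and white_button above 1 N or contact force between any of the fingers, the arm and green_button above 1 N or contact force between any of the fingers, the arm and lid above 1 N or contact force between any of the fingers, the arm and tin above 1 N or contact force between any of the fingers, the arm and spoon above 1 N or contact force between any of the fingers, the arm and feeder above 1 N or contact force between any of the fingers, the arm and canister above 1 N or contact force between any of the fingers, the arm and crate above 1 N or distance of any of white_button, green_button, lid, tin, spoon, feeder from where it was at the start of the episode above 0.01 m).
It also fails if it takes over 42 s, if anything falls off the work surface, if the arm or the gripper's body presses on something with over 40 N, if the wrist force passes 120 N, or if a joint passes its speed limit or range.

## Robot

A 6-joint arm with a two-finger parallel gripper is mounted at the origin on the work surface. World frame = base frame: x ahead of the robot, y to its left, z up, the work surface at z = 0. Lengths are in m, angles in rad, forces in N, time in s.
With the tool pointing down it reaches from about 0.35 to 0.875 m from the base axis. Payload 4.2 kg.
Tool frame: the origin (TCP) lies midway between the tips of the shut fingers; the grasp point (between the pads) lies 19 mm behind it (ctrl.grip_depth is the z of the grasp point in the tool frame, in m); z points along the fingers, y is the direction in which the jaws open and shut (so a half turn about z gives the same grasp; the last joint's range is limited). The gripper opens to 87 mm and grips with 3 to 60 N. Pads are 19 mm wide; open, the fingers measure 117 mm over their backs; the gripper's body (75 mm by 190 mm) begins 51 mm behind the grasp point.
Start: joints at [1.436, 0.385, 0.008, 0, -1.194, -0.259], TCP at [0.24, 0.577, 0.186] pointing down, gripper open.
Joint ranges: [-3.14, 3.14], [-1.21, 2.06], [-1.07, 1.41], [-3.16, 2.05], [-2.99, -0.16], [-3.1, 3.1]. Speed limits (rad/s): [2.79, 2.79, 3.14, 3.14, 3.14, 3.14].

## Interface

Orientations are given as a rotation vector (axis times angle).
In Python, from rig import ctrl gives the robot as it stands.
- The arm moves only by the shell command python3 -m pendant 'ROWS' [FORCE]. ROWS is JSON, a list of rows, each an object with "dr": the turn, a rotation vector about the tool's x, y, z in degrees, a list of three; "slide": the shift along the tool's x, y, z in cm, a list of three; "claw": the opening, from 0 (shut) to 1 (fully open). A call has 1 to 12 rows; each row shifts and turns the commanded pose from where the row before left it, along the tool's axes as they then stand; what a row does not reach is not made up. A row lasts 1/12 s, in which the tool goes at most 41.7 mm and 7.16 degrees, less where a joint would pass 70% of its speed; a pose out of reach is approached as far as the arm can. A call is refused whole if a number of a shift passes 4.17 or a number of a turn 7.16, either way. A call with a gripper value outside its range is refused whole. The fingers move at their own pace and stop on an object; FORCE is the grip in N (left out, the last holds). Time passes only in rows, so rows that do not move let the fingers close. It gives the time, the measured TCP pose, the force and the opening at its end, in the units of the state.
- ctrl.read_state(): the state, without advancing time (a new reading comes with each control period).
- ctrl.read_camera(name): name is "scene" or "top" or "wrist"; returns (picture, depth): 480x640x3 uint8, blue, green, red; 480x640 float32, m along the optical axis (not along the pixel's ray), 0 where there is no reading.
- ctrl.camera_params(name): a dict with "intrinsics" (3x3 intrinsics, pixels), "dist" ([k1, k2, p1, p2, k3] as OpenCV has them; the pictures are not rectified), "rvec" (rotation vector, rad) and "tvec" (3), from world to camera coordinates, as OpenCV has them. Camera axes: x right, y down, z forward; pixel columns grow to the right and rows downward; lengths in m; the calibration is good to about 2 mm. A picture is of the moment at which its call begins: read the wrist's pose just before it. camera_params takes no time and is no camera call; for the wrist camera it gives the pose at the moment of the call.
- ctrl.close_job(): hands the job in, once; it reports no verdict.
The state is a dict: "time_s": time; "joints": joint angles; "qd": joint speeds; "joint_efforts": joint torques, N m; "ee_pos": TCP position; "tcp_rot": TCP orientation; "contact_force": force on the tool from outside, world axes, zero at the start; "wrist_torque": the same for the moment, N m; "opening": finger opening in m.
Only numpy, scipy, OpenCV 4.12 (cv2) and the standard library are available. Lean on these libraries where they do the work, as an engineer would, in place of code of your own. Each camera call takes 0.05 s, during which the arm holds its last target. There are 200 camera calls.

## Working session

There is one attempt and no reset: what is moved stays moved. The work goes in short steps, Python scripts to look and compute and a shell command to move; the robot and the scene stay as the last step left them, time stands still between calls to the robot, and variables do not carry over. Pictures are saved under pics/ and viewed, about 8 in all and at most 12, crops included, and the job is handed in when it is done.

```bash
mkdir -p pics; python3 - <<'E'
from rig import ctrl
import cv2,numpy as np
for n in("top","scene"):
    p,d=ctrl.read_camera(n); cv2.imwrite(f"pics/{n}1.png",p); np.save(f"pics/{n}1.npy",d)
s=ctrl.read_state(); print({k:np.round(v,3) for k,v in s.items()}, ctrl.grip_depth)
E
```

```text
{'time_s': np.float64(0.1), 'joints': array([ 1.436,  0.385,  0.007, -0.   , -1.194, -0.259]), 'qd': array([ 0.002, -0.002,  0.003,  0.001, -0.003, -0.004]), 'joint_efforts': array([-1.0000e-03, -3.9169e+01,  1.8793e+01,  4.2320e+00,  1.3000e-02,
       -0.0000e+00]), 'ee_pos': array([0.24 , 0.577, 0.185]), 'tcp_rot': array([ 3.079, -0.614, -0.   ]), 'contact_force': array([-0.6  , -0.624, -0.203]), 'wrist_torque': array([ 0.022,  0.011, -0.088]), 'opening': np.float64(0.087)} -0.0187
```

View pics/top1.png

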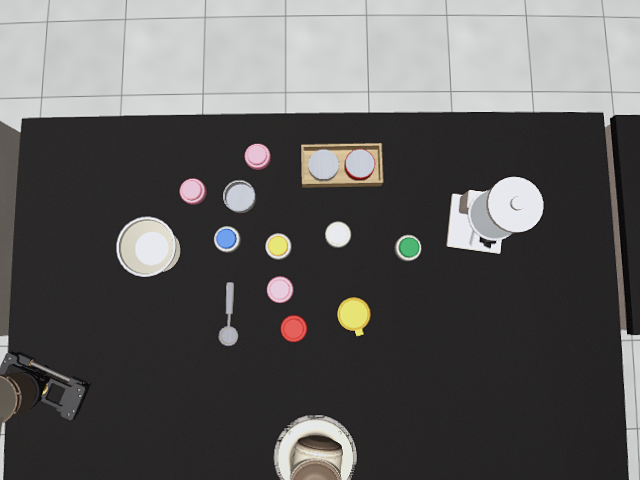

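View pics/scene1.png

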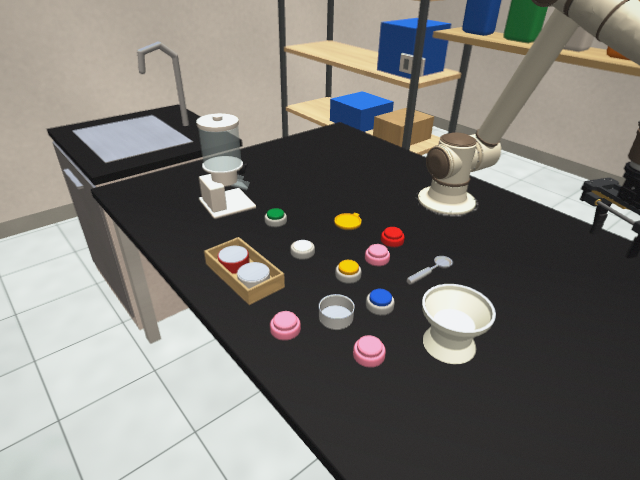

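Top view: the mustard button is at (278,246), with a light-grey rim. It could be mistaken for the mustard lid at (354,314, has a tab), the pink pucks at (280,290), (192,191) and (257,156), or the red puck at (293,328). Blue is at (227,239) and has no rival. White is at (338,234) and green at (408,248). I choose (278,246) and (227,239), and will check both in a crop.

```bash
cat > h.py <<'E'
from rig import ctrl
import cv2,numpy as np
from scipy.spatial.transform import Rotation as R
def ray(P,uv,z):
    K=np.array(P["intrinsics"]);r=cv2.Rodrigues(np.array(P["rvec"],float))[0];t=np.array(P["tvec"],float).ravel()
    n=cv2.undistortPoints(np.array([[uv]],float),K,np.array(P["dist"],float)).ravel()
    d=r.T@np.array([n[0],n[1],1]);c=-r.T@t
    return c+d*(z-c[2])/d[2]
def blobs(p,lo,hi,amin=40):
    m=cv2.inRange(cv2.cvtColor(p,cv2.COLOR_BGR2HSV),lo,hi)
    n,_,s,c=cv2.connectedComponentsWithStats(m)
    return [(c[i],s[i,4]) for i in range(1,n) if s[i,4]>amin]
Y=((18,90,90),(36,255,255));B=((100,120,80),(125,255,255))
E
python3 - <<'E'
from h import *
p=cv2.imread("pics/top1.png");P=ctrl.camera_params("top")
for n,c in(("Y",Y),("B",B)):
    for uv,a in blobs(p,*c): print(n,uv.round(1),a,ray(P,uv,.033).round(4))
for n,uv,z in(("spoon_bowl",(228,336),.02),("spoon_end",(230,283),.02),("pink",(280,290),.033),("tin",(239,196),.038),("white",(338,234),.025),("feeder",(148,247),.115)):
    print(n,ray(P,uv,z).round(3))
print(R.from_rotvec(ctrl.read_state()["tcp_rot"]).as_matrix().round(3))
cv2.imwrite("pics/crop.png",cv2.resize(p[180:350,170:400],None,fx=3,fy=3,interpolation=cv2.INTER_CUBIC))
E
```

```text
Y [277.6 245.3] 312 [0.5624 0.0959 0.033 ]
Y [353.7 314.5] 944 [ 0.3753 -0.1062  0.033 ]
B [226.  238.1] 293 [0.5834 0.236  0.033 ]
spoon_bowl [0.321 0.23  0.02 ]
spoon_end [0.462 0.226 0.02 ]
pink [0.442 0.09  0.033]
tin [0.698 0.201 0.038]
white [ 0.593 -0.068  0.025]
feeder [0.553 0.422 0.115]
[[ 0.923 -0.384 -0.001]
 [-0.384 -0.923 -0.002]
 [ 0.     0.002 -1.   ]]
```

View pics/crop.png

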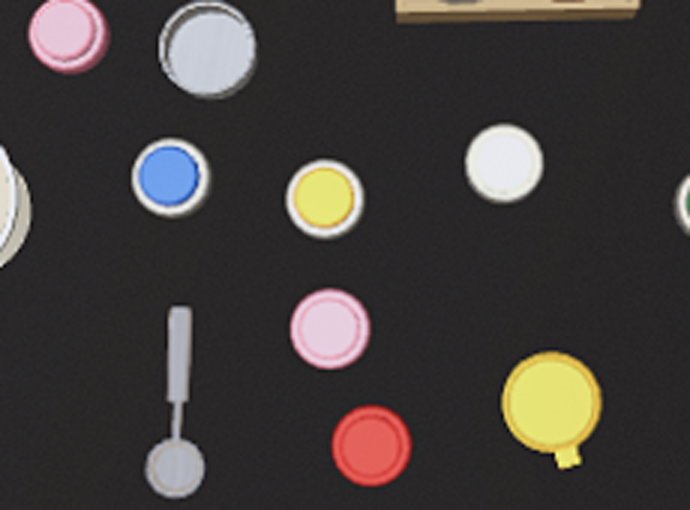

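The crop confirms it: both chosen caps sit in light-grey pucks, the lid has its tab, and the pucks nearby are pink or red. I'll close the fingers and turn the jaws along world x, so the gripper body stays clear of the feeder.

```bash
python3 -m pendant '[{"dr":[0,0,5.6],"slide":[0,0,0],"claw":0},{"dr":[0,0,5.6],"slide":[0,0,0],"claw":0},{"dr":[0,0,5.6],"slide":[0,0,0],"claw":0},{"dr":[0,0,5.6],"slide":[0,0,0],"claw":0},{"dr":[0,0,5.6],"slide":[0,0,0],"claw":0},{"dr":[0,0,5.6],"slide":[0,0,0],"claw":0},{"dr":[0,0,5.6],"slide":[0,0,0],"claw":0},{"dr":[0,0,5.6],"slide":[0,0,0],"claw":0},{"dr":[0,0,5.6],"slide":[0,0,0],"claw":0},{"dr":[0,0,5.6],"slide":[0,0,0],"claw":0},{"dr":[0,0,5.6],"slide":[0,0,0],"claw":0},{"dr":[0,0,5.6],"slide":[0,0,0],"claw":0}]' 20; python3 -c "
from h import *
s=ctrl.read_state();print(s['ee_pos'].round(4) if hasattr(s['ee_pos'],'round') else s['ee_pos'],np.round(s['joints'],2));print(R.from_rotvec(s['tcp_rot']).as_matrix().round(3))"
```

```text
time_s: 1.1
ee_pos: [0.2396, 0.5768, 0.1855]
tcp_rot: [2.22, -2.221, 0.001]
contact_force: [-0.2, 0.2, -0.5]
opening: 0.015
[0.2396 0.5768 0.1855] [ 1.44  0.39  0.01 -0.   -1.19 -1.44]
[[-0.001 -1.    -0.   ]
 [-1.     0.001 -0.001]
 [ 0.001  0.    -1.   ]]
```

```bash
python3 -m pendant '[{"dr":[0,0,0],"slide":[3.3,-2.2,0],"claw":0},{"dr":[0,0,0],"slide":[3.3,-2.2,0],"claw":0},{"dr":[0,0,0],"slide":[3.3,-2.2,0],"claw":0},{"dr":[0,0,0],"slide":[3.3,-2.2,0],"claw":0},{"dr":[0,0,0],"slide":[3.3,-2.2,0],"claw":0},{"dr":[0,0,0],"slide":[3.3,-2.2,0],"claw":0},{"dr":[0,0,0],"slide":[3.3,-2.2,0],"claw":0},{"dr":[0,0,0],"slide":[3.3,-2.2,0],"claw":0},{"dr":[0,0,0],"slide":[3.3,-2.2,0],"claw":0},{"dr":[0,0,0],"slide":[3.3,-2.2,0],"claw":0},{"dr":[0,0,0],"slide":[3.3,-2.2,0],"claw":0},{"dr":[0,0,0],"slide":[0,0,0],"claw":0}]'
python3 - <<'E'
from h import *
s=ctrl.read_state();P=ctrl.camera_params("wrist");p,d=ctrl.read_camera("wrist");cv2.imwrite("pics/w1.png",p)
print(s['ee_pos'],np.round(s['joints'],2))
for n,c in(("Y",Y),("B",B)):
    for uv,a in blobs(p,*c,300): print(n,uv.round(1),a,ray(P,uv,.033).round(4))
E
```

```text
time_s: 2.1
ee_pos: [0.4853, 0.2102, 0.1856]
tcp_rot: [2.217, -2.223, 0.001]
contact_force: [0.0, 0.2, 0.8]
opening: 0.0003
[0.48530846 0.21017544 0.1856364 ] [ 0.72  0.22 -0.23  0.   -1.12 -0.72]
Y [241.2  93.6] 2579 [0.5627 0.0968 0.033 ]
Y [299.4 382.8] 5963 [0.5129 0.4356 0.033 ]
B [231.  230.3] 1949 [0.5825 0.2352 0.033 ]
```

View pics/w1.png

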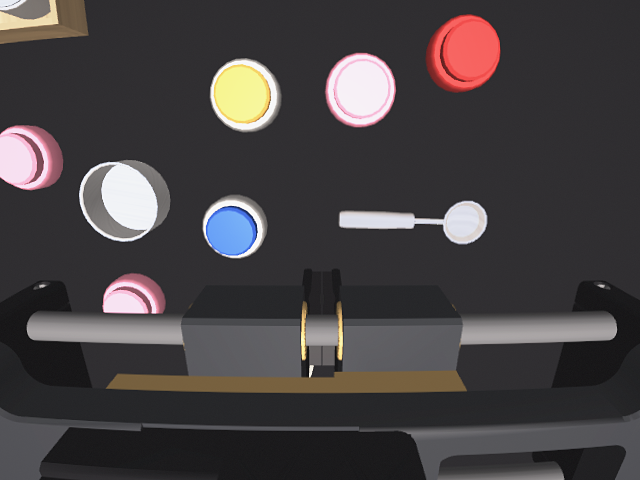

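The wrist view shows mustard at (241,94) and blue at (231,230), and it agrees with the top camera to within 1 mm. I'll move over mustard and then down.

```bash
python3 -m pendant '[{"dr":[0,0,0],"slide":[2.85,-1.93,0],"claw":0},{"dr":[0,0,0],"slide":[2.85,-1.93,0],"claw":0},{"dr":[0,0,0],"slide":[2.85,-1.93,0],"claw":0},{"dr":[0,0,0],"slide":[2.85,-1.93,0],"claw":0},{"dr":[0,0,0],"slide":[0,0,2],"claw":0},{"dr":[0,0,0],"slide":[0,0,3],"claw":0},{"dr":[0,0,0],"slide":[0,0,3],"claw":0},{"dr":[0,0,0],"slide":[0,0,3],"claw":0},{"dr":[0,0,0],"slide":[0,0,2],"claw":0},{"dr":[0,0,0],"slide":[0,0,0.8],"claw":0},{"dr":[0,0,0],"slide":[0,0,0],"claw":0},{"dr":[0,0,0],"slide":[0,0,0],"claw":0}]'
```

```text
time_s: 3.15
ee_pos: [0.5615, 0.1022, 0.0487]
tcp_rot: [-2.227, 2.215, -0.001]
contact_force: [-0.8, 0.6, 0.5]
opening: 0.001
```

```bash
python3 -m pendant '[{"dr":[0,0,0],"slide":[0.6,-0.1,0],"claw":0},{"dr":[0,0,0],"slide":[0,0,0.5],"claw":0},{"dr":[0,0,0],"slide":[0,0,0.5],"claw":0},{"dr":[0,0,0],"slide":[0,0,0.2],"claw":0},{"dr":[0,0,0],"slide":[0,0,0.1],"claw":0},{"dr":[0,0,0],"slide":[0,0,0.1],"claw":0},{"dr":[0,0,0],"slide":[0,0,0.1],"claw":0},{"dr":[0,0,0],"slide":[0,0,0.1],"claw":0},{"dr":[0,0,0],"slide":[0,0,0.1],"claw":0},{"dr":[0,0,0],"slide":[0,0,0],"claw":0}]'
```

```text
time_s: 3.98
ee_pos: [0.5619, 0.0955, 0.031]
tcp_rot: [2.226, -2.217, -0.0]
contact_force: [-0.4, 0.1, -0.4]
opening: 0.0001
```

```bash
python3 -m pendant '[{"dr":[0,0,0],"slide":[0,0,0.1],"claw":0},{"dr":[0,0,0],"slide":[0,0,0.1],"claw":0},{"dr":[0,0,0],"slide":[0,0,0.1],"claw":0}]'; python3 -m pendant '[{"dr":[0,0,0],"slide":[0,0,0.1],"claw":0}]'; python3 -m pendant '[{"dr":[0,0,0],"slide":[0,0,0.05],"claw":0}]'
```

```text
time_s: 4.23
ee_pos: [0.562, 0.0955, 0.0281]
tcp_rot: [-2.226, 2.217, -0.0]
contact_force: [0.9, -0.6, 0.4]
opening: 0.0005
time_s: 4.32
ee_pos: [0.562, 0.0955, 0.027]
tcp_rot: [2.226, -2.217, -0.0]
contact_force: [-0.8, -0.3, 0.4]
opening: 0.0008
time_s: 4.4
ee_pos: [0.5619, 0.0955, 0.0265]
tcp_rot: [2.226, -2.217, -0.0]
contact_force: [0.1, 0.2, -0.5]
opening: 0.0006
```

```bash
python3 - <<'E'
from h import *
P=ctrl.camera_params("wrist");p,d=ctrl.read_camera("wrist");cv2.imwrite("pics/w2.png",p)
s=ctrl.read_state();print(s['ee_pos'],s['contact_force'],s['joint_efforts'],s['opening'])
E
```

```text
[0.5618308  0.09541364 0.02641955] [-1.48497645 -0.15647205 -0.07534998] [ 1.36416644e-02 -3.82708311e+01  1.43419790e+01  3.23941067e+00
  9.69114073e-03  2.74512213e-04] 0.0003241885718702126
```

View pics/w2.png

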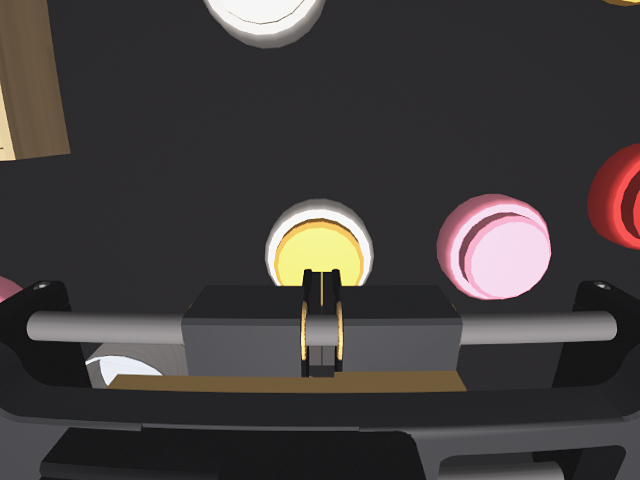

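The tips at (321,272) are over the mustard cap, which still stands proud of its rim, and there is no force reading. The z reading seems biased low, so I'll feel my way down.

```bash
for i in 1; do :; done; python3 -m pendant '[{"dr":[0,0,0],"slide":[0,0,0.1],"claw":0}]'|grep -E 'pos|force'; python3 -m pendant '[{"dr":[0,0,0],"slide":[0,0,0.1],"claw":0}]'|grep -E 'pos|force'; python3 -m pendant '[{"dr":[0,0,0],"slide":[0,0,0.1],"claw":0}]'|grep -E 'pos|force'
```

```text
ee_pos: [0.5621, 0.0955, 0.0257]
contact_force: [-0.1, 0.0, 0.8]
ee_pos: [0.5621, 0.0955, 0.0246]
contact_force: [-0.9, -0.2, 0.2]
ee_pos: [0.562, 0.0955, 0.0236]
contact_force: [0.2, 0.8, -0.0]
```

```bash
python3 - <<'E'
from h import *
for n in("wrist","top","scene"):
    P=ctrl.camera_params(n);p,d=ctrl.read_camera(n)
    K=np.array(P["intrinsics"]);r=cv2.Rodrigues(np.array(P["rvec"],float))[0];t=np.array(P["tvec"],float).ravel()
    def pt(u,v):
        q=cv2.undistortPoints(np.array([[[u,v]]],float),K,np.array(P["dist"],float)).ravel();z=np.median(d[v-1:v+2,u-1:u+2])
        return (r.T@(np.array([q[0]*z,q[1]*z,z])-t)).round(4)
    if n=="wrist":
        cv2.imwrite("pics/w3.png",cv2.resize(p[180:310,240:400],None,fx=5,fy=5,interpolation=cv2.INTER_CUBIC))
        for a in[(300,245),(340,245),(320,240),(320,232),(320,205),(309,275),(335,275),(309,290),(400,180),(500,260)]:print(n,a,pt(*a))
    if n=="top":
        for a in[(353,314),(338,234),(230,239),(200,300),(280,290)]:print(n,a,pt(*a))
    if n=="scene": cv2.imwrite("pics/s3.png",cv2.resize(p[200:330,280:440],None,fx=5,fy=4.6,interpolation=cv2.INTER_CUBIC))
E
```

```text
wrist (300, 245) [0.5744 0.0818 0.033 ]
wrist (340, 245) [0.551  0.0817 0.033 ]
wrist (320, 240) [0.5627 0.0788 0.0326]
wrist (320, 232) [0.5627 0.0738 0.0331]
wrist (320, 205) [0.5628 0.0614 0.0166]
wrist (309, 275) [0.5679 0.0851 0.0684]
wrist (335, 275) [0.5552 0.085  0.0685]
wrist (309, 290) [0.5674 0.0854 0.0842]
wrist (400, 180) [5.108e-01 4.790e-02 4.000e-04]
wrist (500, 260) [0.4536 0.0909 0.0329]
top (353, 314) [ 0.3758 -0.1065  0.0061]
top (338, 234) [ 0.5921 -0.068   0.0291]
top (230, 239) [0.536  0.1635 0.4056]
top (200, 300) [0.4161 0.1974 0.5137]
top (280, 290) [0.4421 0.0897 0.0321]
```

View pics/s3.png

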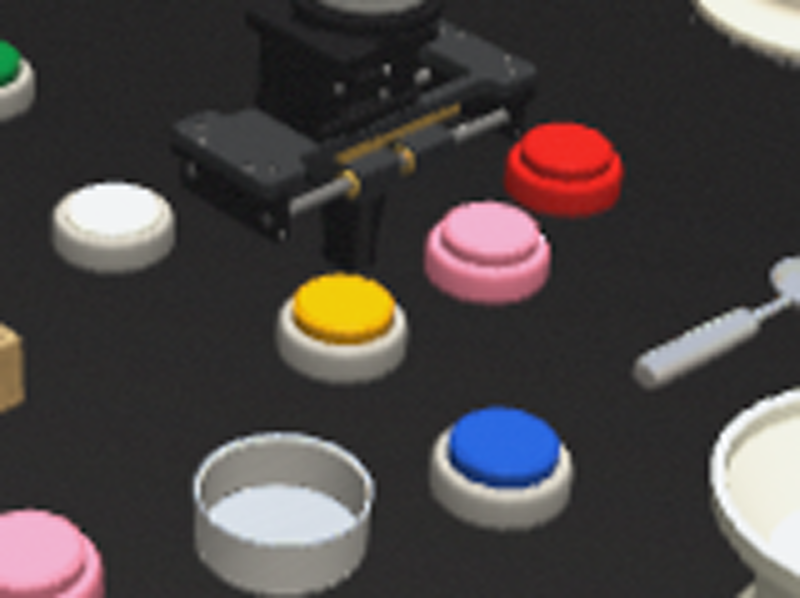

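```bash
python3 - <<'E'
from h import *
s=ctrl.read_state();T=np.array(s['ee_pos']);M=R.from_rotvec(s['tcp_rot']).as_matrix();print(T,M[:,2])
P=ctrl.camera_params("scene")
w=np.array([T+[0,0,k] for k in(0,.02,.03,.04,.05,.06)]+[[.5625,.0963,.033]])
uv=cv2.projectPoints(w,np.array(P["rvec"],float),np.array(P["tvec"],float),np.array(P["intrinsics"]),np.array(P["dist"],float))[0].reshape(-1,2)
print(((uv-[280,200])*[5,4.6]).round(0).tolist())
P=ctrl.camera_params("wrist");p,d=ctrl.read_camera("wrist")
K=np.array(P["intrinsics"]);r=cv2.Rodrigues(np.array(P["rvec"],float))[0];t=np.array(P["tvec"],float).ravel()
for u in(309,335):
  for v in range(262,282,2):
    q=cv2.undistortPoints(np.array([[[u,v]]],float),K,np.array(P["dist"],float)).ravel();z=d[v,u]
    print(u,v,(r.T@(np.array([q[0]*z,q[1]*z,z])-t)).round(4))
E
```

```text
[0.56189387 0.09544996 0.02352877] [-2.38831090e-04 -1.01615052e-04 -9.99999966e-01]
[[339.0, 309.0], [341.0, 282.0], [341.0, 269.0], [342.0, 255.0], [343.0, 241.0], [344.0, 227.0], [340.0, 298.0]]
309 262 [0.5691 0.0927 0.0324]
309 264 [0.5691 0.0938 0.0328]
309 266 [0.5691 0.0953 0.0324]
309 268 [0.5682 0.0853 0.0591]
309 270 [0.568  0.0848 0.0629]
309 272 [0.568  0.0851 0.0646]
309 274 [0.5679 0.085  0.0672]
309 276 [0.5678 0.085  0.0697]
309 278 [0.5677 0.0852 0.0716]
309 280 [0.5677 0.0854 0.0735]
335 262 [0.5536 0.0926 0.0323]
335 264 [0.5622 0.0165 0.222 ]
335 266 [0.5535 0.0952 0.0324]
335 268 [0.5548 0.0849 0.0599]
335 270 [0.5549 0.085  0.0623]
335 272 [0.555  0.0848 0.0651]
335 274 [0.5551 0.0846 0.0682]
335 276 [0.5552 0.0847 0.0703]
335 278 [0.5552 0.0852 0.0715]
335 280 [0.5553 0.0852 0.0739]
```

View pics/w3.png

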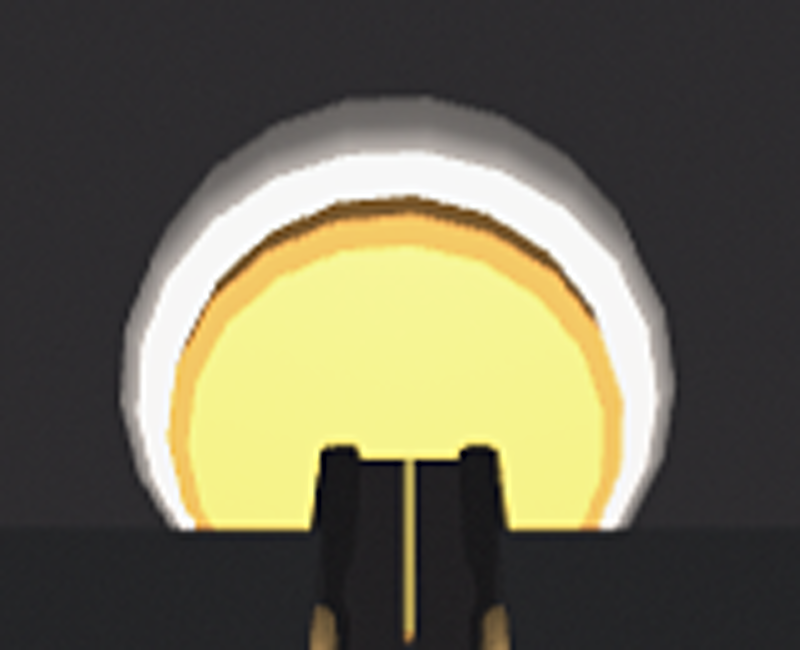

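Fingertip depths give about 0.059 m against 0.033 m for the cap. The scene projection also puts the tips about 35 mm above the reported TCP. So the real tips are still about 26 mm above the cap, and I'll go by the images and the force reading.

```bash
python3 -m pendant '[{"dr":[0,0,0],"slide":[0,0,0.5],"claw":0},{"dr":[0,0,0],"slide":[0,0,0.5],"claw":0},{"dr":[0,0,0],"slide":[0,0,0.5],"claw":0},{"dr":[0,0,0],"slide":[0,0,0.3],"claw":0},{"dr":[0,0,0],"slide":[0,0,0],"claw":0}]'|grep -E 'pos|force'; python3 - <<'E'
from h import *
P=ctrl.camera_params("wrist");p,d=ctrl.read_camera("wrist")
K=np.array(P["intrinsics"]);r=cv2.Rodrigues(np.array(P["rvec"],float))[0];t=np.array(P["tvec"],float).ravel()
for u,v in[(309,v) for v in range(258,280,2)]+[(300,250),(230,340),(70,330),(450,180)]:
    q=cv2.undistortPoints(np.array([[[u,v]]],float),K,np.array(P["dist"],float)).ravel();z=d[v,u]
    print(u,v,(r.T@(np.array([q[0]*z,q[1]*z,z])-t)).round(4))
E
```

```text
ee_pos: [0.5612, 0.0952, 0.0044]
contact_force: [-0.1, -0.6, -0.3]
309 258 [0.5677 0.0824 0.0325]
309 260 [0.5678 0.0836 0.0324]
309 262 [0.5677 0.0844 0.0332]
309 264 [0.5677 0.0857 0.0329]
309 266 [0.5678 0.0868 0.0329]
309 268 [0.5675 0.085  0.0401]
309 270 [0.5674 0.0851 0.0424]
309 272 [0.5673 0.0848 0.0457]
309 274 [0.5672 0.0846 0.0486]
309 276 [0.5671 0.0845 0.0513]
309 278 [0.5671 0.0844 0.0538]
300 250 [0.5725 0.0776 0.0333]
230 340 [0.583  0.0638 0.1343]
70 330 [0.6274 0.0661 0.1283]
450 180 [ 4.839e-01  4.460e-02 -1.000e-04]
```

```bash
python3 -m pendant '[{"dr":[0,0,0],"slide":[0,0,0.2],"claw":0},{"dr":[0,0,0],"slide":[0,0,0.2],"claw":0},{"dr":[0,0,0],"slide":[0,0,0],"claw":0}]'|grep -E 'pos|force'; python3 -m pendant '[{"dr":[0,0,0],"slide":[0,0,0.1],"claw":0}]'|grep -E 'pos|force'; python3 -m pendant '[{"dr":[0,0,0],"slide":[0,0,0.1],"claw":0}]'|grep -E 'pos|force'; python3 -m pendant '[{"dr":[0,0,0],"slide":[0,0,0.1],"claw":0}]'|grep -E 'pos|force'; python3 -m pendant '[{"dr":[0,0,0],"slide":[0,0,0.1],"claw":0}]'|grep -E 'pos|force'
```

```text
ee_pos: [0.5618, 0.0954, 0.0013]
contact_force: [0.6, -0.5, -0.1]
ee_pos: [0.5621, 0.0955, 0.0008]
contact_force: [0.4, 0.1, -0.3]
ee_pos: [0.5621, 0.0955, -0.0003]
contact_force: [0.6, 0.4, -0.7]
ee_pos: [0.5621, 0.0955, -0.0013]
contact_force: [-0.4, -0.5, -0.1]
ee_pos: [0.562, 0.0955, -0.0024]
contact_force: [-0.1, 0.1, -0.2]
```

```bash
for k in a; do python3 -m pendant '[{"dr":[0,0,0],"slide":[0,0,0.1],"claw":0}]'|grep -E 'pos|force'; python3 -m pendant '[{"dr":[0,0,0],"slide":[0,0,0.1],"claw":0}]'|grep -E 'pos|force'; python3 -m pendant '[{"dr":[0,0,0],"slide":[0,0,0.1],"claw":0}]'|grep -E 'pos|force'; python3 -m pendant '[{"dr":[0,0,0],"slide":[0,0,0.1],"claw":0}]'|grep -E 'pos|force';done
```

```text
ee_pos: [0.562, 0.0955, -0.0033]
contact_force: [-0.4, 0.5, 3.0]
ee_pos: [0.562, 0.0955, -0.0041]
contact_force: [-1.5, -0.1, 3.4]
ee_pos: [0.562, 0.0955, -0.0051]
contact_force: [-1.4, 0.7, 3.6]
ee_pos: [0.562, 0.0955, -0.0061]
contact_force: [-1.1, -0.9, 4.2]
```

The force is 3–4 N, so the tips made contact at a reading of about -0.003. The stop should come near -0.011.

```bash
python3 -m pendant '[{"dr":[0,0,0],"slide":[0,0,0.1],"claw":0},{"dr":[0,0,0],"slide":[0,0,0.1],"claw":0},{"dr":[0,0,0],"slide":[0,0,0.1],"claw":0}]'|grep -E 'pos|force'; python3 -m pendant '[{"dr":[0,0,0],"slide":[0,0,0.05],"claw":0}]'|grep -E 'pos|force'; python3 -m pendant '[{"dr":[0,0,0],"slide":[0,0,0.05],"claw":0}]'|grep -E 'pos|force'
```

```text
ee_pos: [0.562, 0.0955, -0.0093]
contact_force: [-0.5, 0.1, 2.1]
ee_pos: [0.562, 0.0955, -0.0099]
contact_force: [-1.1, -0.4, 3.2]
ee_pos: [0.562, 0.0955, -0.0104]
contact_force: [-1.2, 0.2, 3.1]
```

```bash
python3 -m pendant '[{"dr":[0,0,0],"slide":[0,0,0.03],"claw":0}]'|grep -E 'pos|force';python3 -m pendant '[{"dr":[0,0,0],"slide":[0,0,0.03],"claw":0}]'|grep -E 'pos|force'
```

```text
ee_pos: [0.562, 0.0955, -0.0107]
contact_force: [-1.5, -0.5, 3.0]
ee_pos: [0.562, 0.0955, -0.011]
contact_force: [-1.6, -0.5, 5.7]
```

The force rises to 5.7 N, so the cap is at its stop. I'll lift, move over blue and check the mustard cap from the wrist camera.

```bash
python3 -m pendant '[{"dr":[0,0,0],"slide":[0,0,-0.3],"claw":0},{"dr":[0,0,0],"slide":[0,0,-1.7],"claw":0},{"dr":[0,0,0],"slide":[0,0,-2],"claw":0},{"dr":[0,0,0],"slide":[0,0,-2],"claw":0},{"dr":[0,0,0],"slide":[-2,-0.3,0],"claw":0},{"dr":[0,0,0],"slide":[-2.4,-0.4,0],"claw":0},{"dr":[0,0,0],"slide":[-2.4,-0.4,0],"claw":0},{"dr":[0,0,0],"slide":[-2.4,-0.4,0],"claw":0},{"dr":[0,0,0],"slide":[-2.4,-0.3,0],"claw":0},{"dr":[0,0,0],"slide":[-2.4,-0.3,0],"claw":0},{"dr":[0,0,0],"slide":[0,0,0],"claw":0},{"dr":[0,0,0],"slide":[0,0,0],"claw":0}]'
python3 - <<'E'
from h import *
P=ctrl.camera_params("wrist");p,d=ctrl.read_camera("wrist");cv2.imwrite("pics/w4.png",p)
K=np.array(P["intrinsics"]);r=cv2.Rodrigues(np.array(P["rvec"],float))[0];t=np.array(P["tvec"],float).ravel()
for n,c in(("Y",Y),("B",B)):
  for uv,a in blobs(p,*c,300):
    v,u=int(uv[1]),int(uv[0]);z=np.median(d[v-3:v+4,u-3:u+4])
    q=cv2.undistortPoints(np.array([[uv]],float),K,np.array(P["dist"],float)).ravel()
    print(n,uv.round(),a,(r.T@(np.array([q[0]*z,q[1]*z,z])-t)).round(4))
E
```

```text
time_s: 7.87
ee_pos: [0.5821, 0.2366, 0.0485]
tcp_rot: [2.227, -2.215, -0.0]
contact_force: [0.0, -0.3, -0.2]
opening: 0.0004
Y [354.  33.] 5771 [0.5639 0.1019 0.0247]
Y [301. 383.] 5613 [0.587  0.214  0.1822]
B [317. 246.] 4412 [0.5848 0.2321 0.0326]
```

View pics/w4.png

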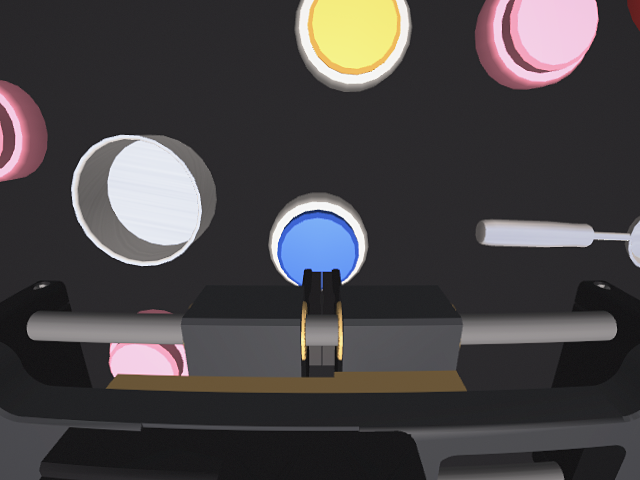

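Mustard at (354,33) is flush and reads 0.0247 m, so it stayed down. Blue at (317,246) is under the tips and still up. Now down onto blue.

```bash
python3 -m pendant '[{"dr":[0,0,0],"slide":[0,0,1],"claw":0},{"dr":[0,0,0],"slide":[0,0,1.5],"claw":0},{"dr":[0,0,0],"slide":[0,0,1],"claw":0},{"dr":[0,0,0],"slide":[0,0,0.5],"claw":0},{"dr":[0,0,0],"slide":[0,0,0.3],"claw":0},{"dr":[0,0,0],"slide":[0,0,0.2],"claw":0},{"dr":[0,0,0],"slide":[0,0,0.1],"claw":0},{"dr":[0,0,0],"slide":[0,0,0],"claw":0}]'|grep -E 'pos|force'; python3 -m pendant '[{"dr":[0,0,0],"slide":[0,0,0.1],"claw":0},{"dr":[0,0,0],"slide":[0,0,0.1],"claw":0}]'|grep -E 'pos|force'; python3 -m pendant '[{"dr":[0,0,0],"slide":[0,0,0.1],"claw":0},{"dr":[0,0,0],"slide":[0,0,0.1],"claw":0}]'|grep -E 'pos|force'; python3 -m pendant '[{"dr":[0,0,0],"slide":[0,0,0.1],"claw":0},{"dr":[0,0,0],"slide":[0,0,0.1],"claw":0}]'|grep -E 'pos|force'
```

```text
ee_pos: [0.5826, 0.2356, 0.0033]
contact_force: [1.3, 0.5, -0.0]
ee_pos: [0.5827, 0.2359, 0.0016]
contact_force: [-0.6, 0.6, 0.5]
ee_pos: [0.5825, 0.2357, -0.0008]
contact_force: [-0.5, 0.3, 0.1]
ee_pos: [0.5824, 0.2356, -0.003]
contact_force: [-0.0, -0.5, 1.2]
```

```bash
python3 -m pendant '[{"dr":[0,0,0],"slide":[0,0,0.1],"claw":0},{"dr":[0,0,0],"slide":[0,0,0.1],"claw":0},{"dr":[0,0,0],"slide":[0,0,0.1],"claw":0}]'|grep -E 'pos|force'; python3 -m pendant '[{"dr":[0,0,0],"slide":[0,0,0.1],"claw":0},{"dr":[0,0,0],"slide":[0,0,0.1],"claw":0},{"dr":[0,0,0],"slide":[0,0,0.1],"claw":0}]'|grep -E 'pos|force'; python3 -m pendant '[{"dr":[0,0,0],"slide":[0,0,0.05],"claw":0}]'|grep -E 'pos|force'; python3 -m pendant '[{"dr":[0,0,0],"slide":[0,0,0.05],"claw":0}]'|grep -E 'pos|force'
```

```text
ee_pos: [0.5824, 0.2356, -0.0056]
contact_force: [-0.3, -0.9, 3.7]
ee_pos: [0.5824, 0.2356, -0.0089]
contact_force: [-0.7, -0.5, 2.7]
ee_pos: [0.5824, 0.2356, -0.0096]
contact_force: [-1.0, -0.1, 3.1]
ee_pos: [0.5824, 0.2356, -0.01]
contact_force: [-1.3, -0.8, 2.1]
```

```bash
python3 -m pendant '[{"dr":[0,0,0],"slide":[0,0,0.04],"claw":0}]'|grep -E 'pos|force'; python3 -m pendant '[{"dr":[0,0,0],"slide":[0,0,0.03],"claw":0}]'|grep -E 'pos|force'; python3 -m pendant '[{"dr":[0,0,0],"slide":[0,0,0.03],"claw":0}]'|grep -E 'pos|force'
```

```text
ee_pos: [0.5824, 0.2356, -0.0104]
contact_force: [-0.7, 0.1, 1.6]
ee_pos: [0.5824, 0.2356, -0.0107]
contact_force: [-0.7, -1.0, 3.0]
ee_pos: [0.5824, 0.2356, -0.0109]
contact_force: [-2.3, 0.2, 4.3]
```

Blue is at its stop. I'll lift well clear and check.

```bash
python3 -m pendant '[{"dr":[0,0,0],"slide":[0,0,-0.3],"claw":0},{"dr":[0,0,0],"slide":[0,0,-1.7],"claw":0},{"dr":[0,0,0],"slide":[0,0,-3],"claw":0},{"dr":[0,0,0],"slide":[0,0,-3],"claw":0},{"dr":[0,0,0],"slide":[0,0,-3],"claw":0},{"dr":[0,0,0],"slide":[0,0,-3],"claw":0},{"dr":[0,0,0],"slide":[0,0,-3],"claw":0},{"dr":[0,0,0],"slide":[0,0,-3],"claw":0},{"dr":[0,0,0],"slide":[-2,2,-1],"claw":0},{"dr":[0,0,0],"slide":[-2,2,0],"claw":0},{"dr":[0,0,0],"slide":[0,0,0],"claw":0},{"dr":[0,0,0],"slide":[0,0,0],"claw":0}]'
python3 - <<'E'
from h import *
P=ctrl.camera_params("wrist");p,d=ctrl.read_camera("wrist");cv2.imwrite("pics/w5.png",p)
K=np.array(P["intrinsics"]);r=cv2.Rodrigues(np.array(P["rvec"],float))[0];t=np.array(P["tvec"],float).ravel()
for n,c in(("Y",Y),("B",B)):
  for uv,a in blobs(p,*c,300):
    v,u=int(uv[1]),int(uv[0]);z=np.median(d[v-3:v+4,u-3:u+4])
    q=cv2.undistortPoints(np.array([[uv]],float),K,np.array(P["dist"],float)).ravel()
    print(n,uv.round(),a,(r.T@(np.array([q[0]*z,q[1]*z,z])-t)).round(4))
p,_=ctrl.read_camera("scene");a=cv2.imread("pics/scene1.png")
cv2.imwrite("pics/s5.png",np.vstack([cv2.resize(x[195:370,190:510],(800,300)) for x in(a,p)]))
print(ctrl.read_state()["contact_force"])
E
```

```text
time_s: 11.0
ee_pos: [0.5415, 0.2762, 0.1992]
tcp_rot: [-2.228, 2.214, 0.0]
contact_force: [0.6, -0.1, -0.3]
opening: 0.0
Y [300.  26.] 2522 [0.5635 0.0982 0.0249]
Y [300. 383.] 5870 [0.5465 0.2536 0.3328]
B [277. 167.] 1284 [0.5899 0.2365 0.0251]
[ 0.26867194 -1.33799983  0.14992798]
```

View pics/s5.png

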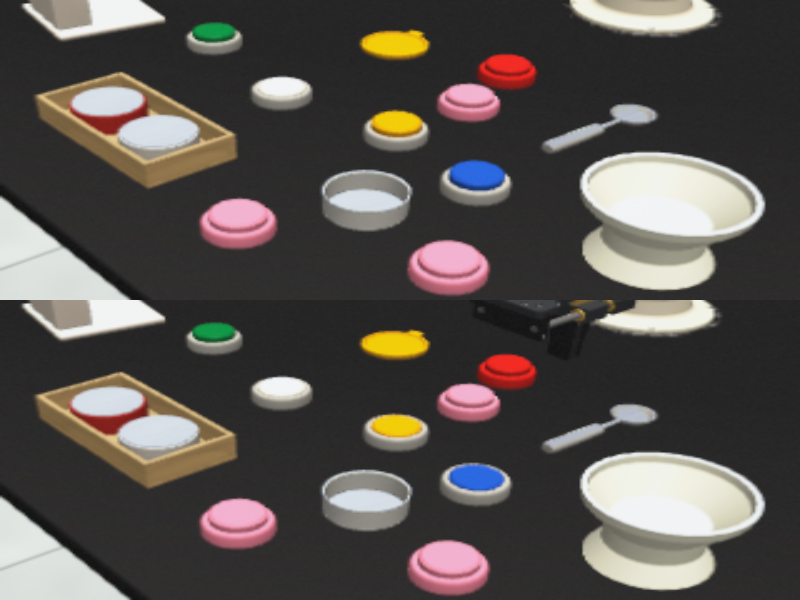

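In the before/after scene pair, mustard at (395,425) and blue at (477,477) are now flush with their rims. Green is still up, white still down, and nothing else has moved. I'm handing the job in.

```bash
python3 -c "
from rig import ctrl
print(ctrl.close_job())"
```

```text
the job is handed in; nothing more can be done
None
```

I pressed the mustard button down to its stop, then the blue one, lifted the hand well clear and handed the job in at about 11 s of the 42 s allowed.

- **Caps:** after the hand lifted, depth readings gave 0.0249 m for mustard and 0.0251 m for blue, against 0.025 m for fully down. The highest force I read was about 6 N, against the 25 N limit.
- **Everything else:** comparing the scene picture before and after, green is still up, white is still down, and nothing has visibly shifted. The TCP reading ended more than 0.15 m above the caps, and the residual force was only noise.
- **Readings that disagreed:**
  - The real fingertips sat about 35 mm above the reported TCP, so contact came at a reading of about -0.003 m instead of 0.033 m. I found this from the depth and scene images and then felt my way down by force.
  - The last wrist measurement put blue about 7 mm from its first position in x. That picture sees only part of the cap, which probably explains it, because the scene pair shows no shift.

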